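# Fan off, then hold the letter clip open over the job card

### The arm

A 6-joint arm with a two-finger parallel gripper is mounted at the origin on the work surface. World frame = base frame: x ahead of the robot, y to its left, z up, the work surface at z = 0. Lengths are in m, angles in degrees, forces in N, time in s.
With the tool pointing down it reaches from about 0.3 to 0.75 m from the base axis. Payload 8.5 kg.
Tool frame: the origin (TCP) lies midway between the tips of the shut fingers; the grasp point (between the pads) lies env.tcp_to_grasp behind it (env.tcp_to_grasp is the distance from the TCP to the grasp point, in m); z points along the fingers, y is the line along which they close (so a half turn about z gives the same grasp; the last joint's range is limited). The gripper opens to 85 mm and grips with 20 to 120 N. Pads are 22 mm wide; open, the fingers measure 114 mm over their backs; the gripper's body (76 mm by 85 mm) begins 54 mm behind the grasp point. The pads swing forward as they close: fully open they stand 13 mm farther back than shut.
Start: joints at [51.549, 21.807, 74.336, -0, 83.858, -12.336], TCP at [0.242, 0.494, 0.231] pointing down, gripper open.
Joint ranges: [-178.18, 178.18], [-50.72, 133.34], [12.68, 142.11], [-81.47, 261.47], [9.98, 163.14], [-165.26, 165.26]. Speed limits (degrees/s): [136.94, 136.94, 180, 180, 180, 180].

### API

Orientations are given as a 3x3 rotation matrix whose columns are the frame's x, y, z axes.
In Python, from rig import observe, optics, job, env gives the robot as it stands. The module is installed in compiled form; this text tells all that it offers.
- The arm moves only by the shell command python3 -m jog 'ROWS' [FORCE]. ROWS is JSON, a list of rows, each a list of 7 numbers: the turn, a rotation vector about the tool's x, y, z in rad, then the shift along the tool's x, y, z in m, then the opening in per cent of the stroke, from 0 (shut) to 100 (fully open). A call has 1 to 10 rows; each row shifts and turns the commanded pose from where the row before left it, along the tool's axes as they then stand; what a row does not reach is not made up. A row lasts 1/8 s, in which the tool goes at most 62.5 mm and 10.7 degrees, less where a joint would pass 70% of its speed; a pose out of reach is approached as far as the arm can. A call is refused whole if a number of a shift passes 0.0625 or a number of a turn 0.188, either way. A call with a gripper value outside its range is refused whole. The fingers move at their own pace and stop on an object; FORCE is the grip in N (left out, the last holds). Time passes only in rows, so rows that do not move let the fingers close. It gives the time, the measured TCP pose, the force, the opening and the grip force at its end, in the units of the state.
- observe(): the state, without advancing time (a new reading comes with each control period).
- optics.get_image(name): name is "side" or "top"; returns a dict with "pixels" (420x560x3 uint8, red, green, blue), "mtx" (3x3 intrinsics, pixels), "dist_coeffs" ([k1, k2, p1, p2, k3] as OpenCV has them; the pictures are not rectified), "rvec" (rotation vector, rad) and "tvec" (3), from world to camera coordinates, as OpenCV has them. Camera axes: x right, y down, z forward; pixel columns grow to the right and rows downward; lengths in m; the calibration is good to about 2 mm. A picture is of the moment at which its call begins. There is no depth.
- job.close_job(): hands the job in; it is judged then, once.
The state is a dict: "time_s": time; "q": joint angles; "qvel": joint speeds; "joint_efforts": joint torques, N m; "position": TCP position; "tool_rot": TCP orientation; "ft_force": force on the tool from outside, world axes, zero at the start; "wrist_torque": the same for the moment, N m; "grip_width": finger opening in m; "gripper_force": force on a finger pad.
Only numpy, scipy, OpenCV 4.12 (cv2) and the standard library are available. Lean on these libraries where they do the work, as an engineer would, in place of code of your own. Each camera call takes 0.05 s, during which the arm holds its last target. There are 200 camera calls.

### The job

I want to add a stone slip to the red job card, so first turn the fan knob on the bench extractor fully anticlockwise to its stop (off), so that the draught does not catch the paper. Then squeeze the yellow letter clip open, lift it off the tray wall and hold it gaping over the middle of the top edge of the red card, square to the card, one jaw well down each side and neither touching the card, so that I can slip the paper in. Finish while still holding the clip wide open there; leave the cards in their stands and the other bench things where they are.

Things in the scene. Friction and masses are not known exactly. Their poses are not given: they have to be found in the camera images.
- fan_knob (a joint): Fan knob on top of the extractor (fixed grey box 200 x 220 mm, 165 mm tall, black intake grille facing the robot). Vertical axis. 0 rad is fully anticlockwise seen from above, at its stop (off); the value grows clockwise, to 4.71. It starts between 1.0 and 2.2 and stays where it is left (0.04 N m of friction).
- fan_knob_grip (a point): Middle of the knob's black grip bar, on the turning axis, 37 mm above the extractor's top, 7 mm below the bar's top. Bar 42 mm long, 14 mm thick, 32 mm tall, over a disc 44 mm wide. Turns with the knob: x runs along the bar, z is up. The white mark near the bar's -x end points to the red tick, towards the grille, at off.
- clip_mid (a point): Pivot (10 mm spring barrel) of the yellow-enamelled steel letter clip (46 g), midway along it. z points from jaws to tails, y along the pivot, x across from jaw to jaw; the frame stays midway between the jaws. It starts upright, jaws down, gripping the 4 mm far wall of the tray, pivot 17 mm above the wall's top. Jaws 60 mm wide (y), ending 35 mm below the pivot; throat 25 mm deep, up to the barrel.
- clip_tails (a point): Point midway between the clip's two tail tips, 41 mm above the pivot; axes as clip_mid. Tails 40 mm wide (y) flare up to rolled tips 6 mm thick, 47 mm over both. Squeezing the tips together (along x) opens the jaws, 4 N at each tip as parked, 8 N at the stop, where it is 23 mm over the tips and they stand 45 mm above the pivot. Squeezed, the clip comes free of the wall and lifts straight up.
- jaw_a (a joint): How far each jaw is open, rad: 0 shut, 0.067 as parked on the tray wall, 0.36 at the stop (fully open). Both jaws always open alike; at the stop the gap between the lips is 21 mm.
- lip_a (a point): Middle of the inner face of the lip on the clip's +x side, 30 mm below the pivot; the lip is 10 mm tall (5 mm above and below this point), 60 mm wide and 2.5 mm thick. Where it is when open: 10.6 mm to the +x side of the clip's middle plane.
- lip_b (a point): The same point of the other lip, on the clip's -x side.
- tray: Open steel findings tray, 100 (x) x 160 (y) x 55 mm tall, wall 4 mm, fixed to the bench. Origin at the centre of its underside. The clip is parked on its +x wall.
- ring: Brass-coloured ring, 22 mm wide, 6 mm tall, lying in the tray (bystander). Origin at the centre of its underside.
- card_red_top (a point): Middle of the top edge of the red job card, 160 mm above the bench: a stiff red board 105 mm wide, 3 mm thick, upright in a wooden stand 60 x 120 x 22 mm with red marks (0.45 kg in all, one loose piece). x square to the card's faces, y along its top edge, z up.
- card_blue_top (a point): The same point of the other, blue job card, of the same make (bystander). The two stand in either order.
- pliers: Pliers with red handles, 170 mm long along its x axis, 58 mm wide, 13 mm tall, lying on the bench (bystander). Origin below its middle.
- caliper: Digital caliper, 235 mm long along its x axis, 14 mm tall, lying on the bench (bystander). Origin below its middle.
- bur_block: Blue block 62 x 92 x 20 mm with burs standing in it, 39 mm tall in all (bystander). Origin at the centre of its underside.
- brush: Flat bench brush with wooden handle, 190 mm long along its x axis, 20 mm tall (bystander). Origin below its middle.
- hammer: Hammer with dark wooden handle, 240 mm long along its x axis, 26 mm tall (bystander). Origin below its middle.
- ring_clamp: Wooden ring clamp with brass band, 150 mm long along its x axis, 29 mm tall (bystander). Origin below its middle.

How it is judged (in metres and radians):
On the way, in this order (a step that is already met when the one before it is completed fails the run):
1. the fan knob is turned fully anticlockwise (within 0.08 rad of its stop) (value of joint fan_knob below 0.08 rad), for 0.2 s.
2. the clip is squeezed open in the fingers and clear above the tray (value of joint jaw_a above 0.2 rad and contact force between the fingers and clip above 1 N and height (world z) of each of lip_a, lip_b above 0.08 m), for 0.2 s.
At the end, for the whole second after the job is handed in: Knob within 0.08 rad of off. Clip held still in the fingers, jaws over 0.22 rad open, astride the red card: a lip over 4 mm each side of its middle plane and over 5 mm below its top edge, within 20 mm of the middle, square within 0.2 rad, touching no part of the upright card (value of joint fan_knob below 0.08 rad and value of joint jaw_a above 0.22 rad and contact force between the fingers and clip above 1 N and ((x of lip_a in the frame of card_red_top above 0.004 m and x of lip_b in the frame of card_red_top below -0.004 m) or (x of lip_b in the frame of card_red_top above 0.004 m and x of lip_a in the frame of card_red_top below -0.004 m)) and z of each of lip_a, lip_b in the frame of card_red_top below -0.005 m and z of clip_mid in the frame of card_red_top above 0.004 m and y of clip_mid in the frame of card_red_top between -0.02 and 0.02 m and angle between the y axis of clip_mid and the y axis of card_red_top, either way round below 0.2 rad and contact force between clip and card_red below 0.2 N and linear speed of clip below 0.03 m/s and angle between card_red_top's own z axis and vertical below 0.05 rad); the arm keeps its last pose, push and grip.
It fails at once if the red card is pushed more than 15 mm or tipped by more than 0.3 rad (distance of card_red_top from where it was at the start of the episode above 0.015 m or angle between card_red_top's own z axis and vertical above 0.3 rad).
It fails at once if the blue card is pushed more than 15 mm or tipped by more than 0.3 rad (distance of card_blue_top from where it was at the start of the episode above 0.015 m or angle between card_blue_top's own z axis and vertical above 0.3 rad).
It fails at once if another bench tool (pliers, caliper, bur block, brush, hammer, ring clamp) is moved more than 25 mm (distance of any of pliers, caliper, bur_block, brush, hammer, ring_clamp from where it was at the start of the episode above 0.025 m).
It fails at once if the ring is taken out of the tray (height (world z) of ring above 0.06 m).
It also fails if it takes over 54 s, if anything falls off the work surface, if the arm or the gripper's body presses on something with over 40 N, if the wrist force passes 120 N, or if a joint passes its speed limit or range.

## Working session

There is one attempt and no reset: what is moved stays moved. The work goes in short steps, Python scripts to look and compute and a shell command to move; the robot and the scene stay as the last step left them, time stands still between calls to the robot, and variables do not carry over. Pictures are saved under pics/ and viewed, at most 10 in all, crops included, and the job is handed in when it is done.

```bash
mkdir -p pics
cat > h.py <<'E'
from rig import observe, optics, job, env
import numpy as np, cv2, json
def snap(n):
    im=optics.get_image(n); return im
def save(im,f,box=None,s=1):
    p=im["pixels"][:,:,::-1]
    if box: p=p[box[1]:box[3],box[0]:box[2]]
    cv2.imwrite("pics/"+f,cv2.resize(p,None,fx=s,fy=s,interpolation=cv2.INTER_CUBIC))
def ray(im,uv):
    R=cv2.Rodrigues(np.array(im["rvec"],float))[0]; t=np.array(im["tvec"],float).ravel()
    n=cv2.undistortPoints(np.array([[uv]],float),np.array(im["mtx"],float),np.array(im["dist_coeffs"],float)).ravel()
    d=R.T@np.array([n[0],n[1],1]); return -R.T@t,d
def atz(im,uv,z):
    o,d=ray(im,uv); return o+d*(z-o[2])/d[2]
def proj(im,P):
    return cv2.projectPoints(np.array(P,float).reshape(-1,1,3),np.array(im["rvec"],float),np.array(im["tvec"],float),np.array(im["mtx"],float),np.array(im["dist_coeffs"],float))[0].reshape(-1,2)
def tri(pairs):
    A=np.zeros((3,3));b=np.zeros(3)
    for im,uv in pairs:
        o,d=ray(im,uv);d/=np.linalg.norm(d);M=np.eye(3)-np.outer(d,d);A+=M;b+=M@o
    return np.linalg.solve(A,b)
E
python3 - <<'E'
from h import *
import pickle
a=snap("top");b=snap("side");pickle.dump((a,b),open("i0.pkl","wb"))
save(a,"t0.png",None,1.42);save(b,"s0.png",None,1.42)
np.set_printoptions(precision=4,suppress=True)
print(env.tcp_to_grasp); o=observe(); print(o)
for i in(a,b):print(ray(i,(280,210)))
E
```

```text
0.0187
{'time_s': 0.1, 'q': array([ 51.5503,  21.8378,  74.379 ,  -0.0002,  83.8549, -12.3359]), 'qvel': array([ 0.0298, -0.1391, -0.1202,  0.097 , -0.1108,  0.0563]), 'joint_efforts': array([  0.0031, -44.9213, -23.1658,  -0.0002,   0.0036,   0.    ]), 'position': array([0.2419, 0.4937, 0.2308]), 'tool_rot': array([[-0.8979,  0.4402, -0.0008],
       [ 0.4402,  0.8979, -0.001 ],
       [ 0.0003, -0.0012, -1.    ]]), 'ft_force': array([-0.8549, -0.1367,  0.4283]), 'wrist_torque': array([ 0.0129, -0.0052,  0.0506]), 'gripper_force': 0.0, 'grip_width': 0.08554309190460668}
(array([0.5008, 0.0058, 1.1123]), array([ 0.0545, -0.0194, -0.9983]))
(array([ 0.2799, -0.8532,  1.237 ]), array([ 0.2   ,  0.5882, -0.7839]))
```

View pics/t0.png

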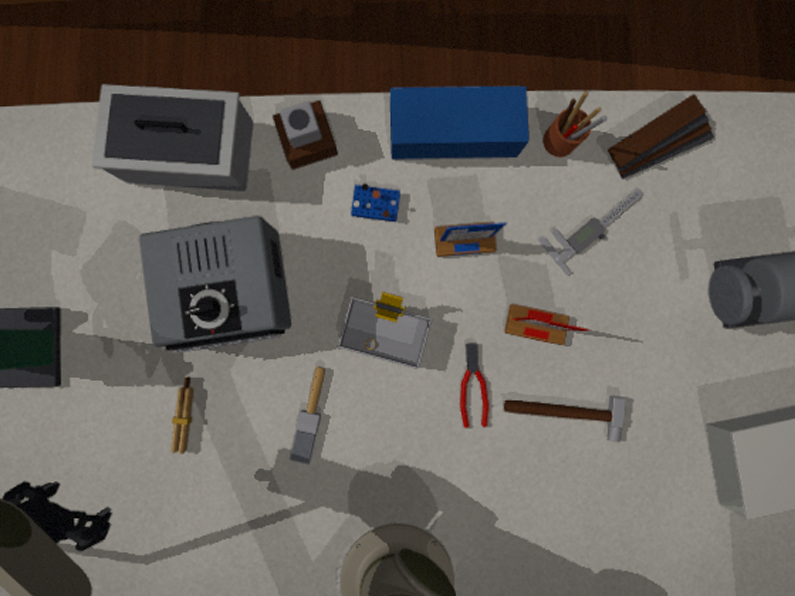

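View pics/s0.png

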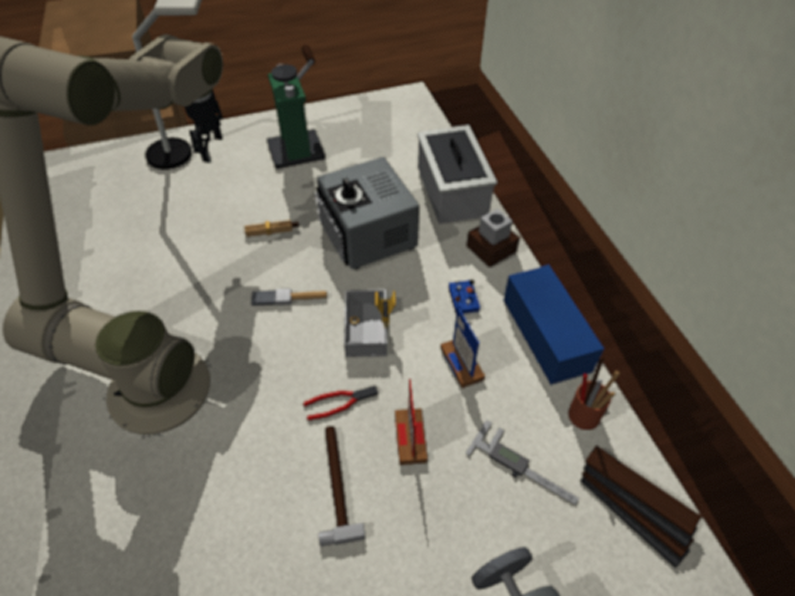

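The top view shows the knob near (148,217), the clip near (275,215) and the red card near (383,229), in original pixels. In the side view they are near (246,133), (271,215) and (290,295).

Run:
```python
from h import *
import pickle
a,b=pickle.load(open("i0.pkl","rb"))
def crop(im,x,y,w=52,h=58):
    return cv2.resize(im["pixels"][y:y+h,x:x+w,::-1],(w*5,h*5),interpolation=cv2.INTER_CUBIC)
r1=[crop(a,122,188),crop(a,240,195,w=66),crop(a,352,200)]
r2=[crop(b,220,110),crop(b,240,190,w=52),crop(b,264,268)]
def cat(r):
    m=cv2.hconcat(r); 
    return cv2.copyMakeBorder(m,0,0,0,850-m.shape[1],cv2.BORDER_CONSTANT)
m=cv2.vconcat([cat(r1),cat(r2)])
for k in range(0,850,50):cv2.line(m,(k,0),(k,4),(0,255,0),1);cv2.line(m,(k,290),(k,294),(0,255,0),1)
cv2.imwrite("pics/m1.png",m[:, :800])
```

```text
(no output)
```

View pics/m1.png

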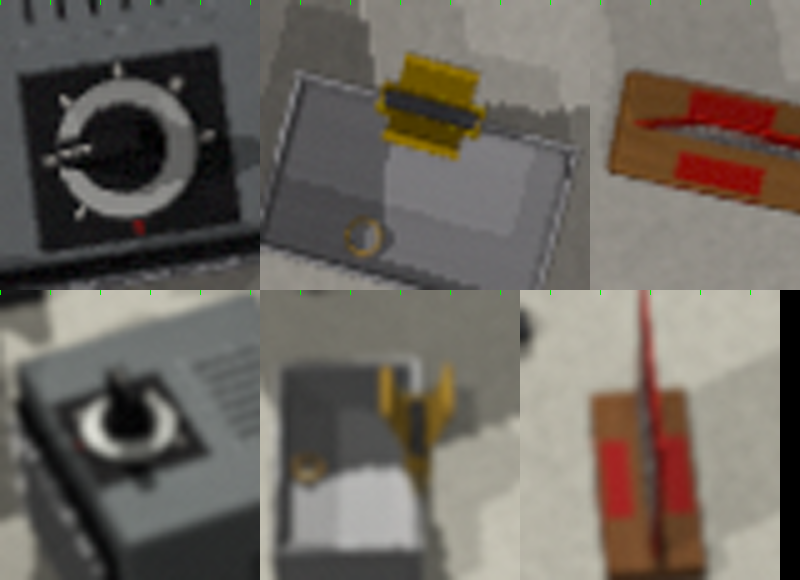

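The knob mark points left while the red tick is at the bottom, so the knob stands at about 1.5 rad. The clip tails centre is near top-view pixel (274.4,216). The tray wall slopes about 15° in the image. I need a wider crop of the card.

Run:
```python
from h import *
import pickle
np.set_printoptions(precision=4,suppress=True)
a,b=pickle.load(open("i0.pkl","rb"))
c=lambda im,x,y,w,h,s:cv2.resize(im["pixels"][y:y+h,x:x+w,::-1],(w*s,h*s),interpolation=cv2.INTER_CUBIC)
A=c(a,350,205,70,50,6);B=c(b,270,260,40,75,8)
m=np.zeros((600,760,3),np.uint8);m[:300,:420]=A;m[:600,430:750]=B;cv2.imwrite("pics/m2.png",m)
C=atz(a,(147.6,217.6),.165);print("dial",C, "side",atz(b,(220+25.2,110+(420-290)/5),.165))
# detail: dial ticks
for n,p in dict(red=(138,228),top=(118,70),left=(47,160),right=(208,135)).items():
    P=atz(a,(122+p[0]/5,188+p[1]/5),.165);print(n,P,np.degrees(np.arctan2(*(P-C)[1::-1])))
for p in((90,148),(70,153),(75,152)):
    P=atz(a,(122+p[0]/5,188+p[1]/5),.209);print("mark",P,np.degrees(np.arctan2(*(P-C)[1::-1])))
f=lambda u,v,z:atz(a,(240+(u-260)/5,195+v/5),z)
print("tray",[f(*p,.055) for p in((298,75),(577,150))])
P=[f(*p,.113) for p in((405,52),(480,70),(385,140),(458,158))]
print("tails",P,np.mean(P,0))
g=lambda u,v,z:atz(b,(240+(u-260)/5,190+(v-290)/5),z)
print("side tails",g(385,368,.113),g(448,368,.113),g(382,392,.113),g(448,392,.113))
s=lambda u,v,z:atz(a,(352+(u-590)/5,200+v/5),z)
print("stand",s(628,72,.022),s(610,172,.0),s(628,72,0))
```

```text
dial [0.5418 0.3103 0.165 ] side [0.5419 0.3147 0.165 ]
red [0.5028 0.3057 0.165 ] -173.33781617977274
top [0.58   0.3149 0.165 ] 6.942216567562938
left [0.5369 0.3502 0.165 ] 97.00559461444604
right [0.5472 0.271  0.165 ] -82.18318199858895
mark [0.5403 0.3139 0.209 ] 111.92573623178004
mark [0.5382 0.3234 0.209 ] 105.310329683958
mark [0.5386 0.321  0.209 ] 106.46851191245241
tray [array([0.5606, 0.0732, 0.055 ]), array([ 0.5162, -0.0773,  0.055 ])]
tails [array([0.5678, 0.0143, 0.113 ]), array([ 0.5576, -0.024 ,  0.113 ]), array([0.5229, 0.0256, 0.113 ]), array([ 0.5128, -0.0116,  0.113 ])] [0.5403 0.0011 0.113 ]
side tails [0.5255 0.0233 0.113 ] [0.565  0.0103 0.113 ] [0.5176 0.0046 0.113 ] [ 0.5587 -0.0089  0.113 ]
stand [ 0.5424 -0.2394  0.022 ] [ 0.4862 -0.2319  0.    ] [ 0.5433 -0.2443  0.    ]
```

View pics/m2.png

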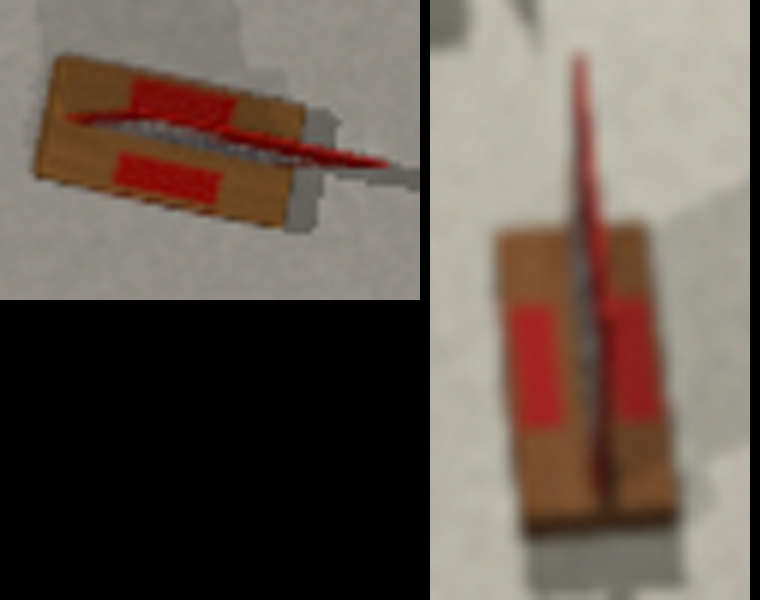

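Stand-top corners in the crop are UL (60,57), UR (305,105), LR (290,228) and LL (37,177). The card's right top end is at (385,163). I'll fit the card from these and start moving to the knob.

```bash
cat >> h.py <<'E'
def plan(p,az=None):
    o=observe();R=o["tool_rot"];P=o["position"];np.set_printoptions(precision=4,suppress=True)
    ca=np.degrees(np.arctan2(R[1,1],R[0,1]))
    print("t",o["time_s"],"P",P,"az",ca,"tz",R[:,2],"f",o["ft_force"],"w",o["grip_width"],o["gripper_force"],"q",o["q"])
    if az is not None:
        d=(az-ca+180)%360-180;print("turn z",-np.radians(d))
        a=np.radians(az);y=np.array([np.cos(a),np.sin(a),0]);R2=np.c_[np.cross(y,[0,0,-1]),y,[0,0,-1]]
        print("shift after turn",R2.T@(np.array(p)-P))
    print("shift now",R.T@(np.array(p)-P))
E
python3 - <<'E'
from h import *
import pickle
np.set_printoptions(precision=4,suppress=True)
a,b=pickle.load(open("i0.pkl","rb"))
c=[atz(a,(350+u/6,205+v/6),.022) for u,v in((60,57),(305,105),(290,228),(37,177))]
c=np.array(c);m=c.mean(0);yd=(c[0]-c[1]+c[3]-c[2])[:2];print(c,m,"len",np.linalg.norm(c[0]-c[1]),np.linalg.norm(c[0]-c[3]),"yaz",np.degrees(np.arctan2(yd[1],yd[0])))
xd=(c[0]-c[3]+c[1]-c[2])[:2];print("xaz",np.degrees(np.arctan2(xd[1],xd[0])))
# side stand top corners in crop
cs=np.array([atz(b,(270+(u-430)/8,260+v/8),.022) for u,v in((498,232),(645,228),(678,505),(522,515))]);print("side",cs,cs.mean(0))
# card top ends: right end from top+side(bottom end ), left end top
print("top R end",atz(a,(350+385/6,205+163/6),.16))
y=yd/np.linalg.norm(yd)
for s in(1,-1):
    P=np.r_[m[:2]+s*.0525*y,.16];print(s,P,(proj(a,P)-[350,205])*6,(proj(b,P)-[270,260])*8+[430,0])
plan([.542,.3105,.29],15)
E
python3 -m jog '[[0,0,0.17,0,0,-0.012,100],[0,0,0.17,0,0,-0.012,100],[0,0,0.17,0,0,-0.012,100],[0,0,0.17,0,0,-0.012,100],[0,0,0.17,0,0,-0.012,100],[0,0,0,-0.04,0.038,0,100],[0,0,0,-0.04,0.038,0,100],[0,0,0,-0.04,0.038,0,100],[0,0,0,-0.04,0.038,0,100],[0,0,0,-0.04,0.038,0,100]]' 20
python3 -c "
from h import *
plan([.542,.3105,.186],15)"
```

```text
[[ 0.5421 -0.2405  0.022 ]
 [ 0.5166 -0.3564  0.022 ]
 [ 0.459  -0.3469  0.022 ]
 [ 0.4862 -0.2277  0.022 ]] [ 0.501  -0.2928  0.022 ] len 0.11863696937547902 0.05739504058442295 yaz 77.35774152766531
xaz -11.118122916723017
side [[ 0.4871 -0.2347  0.022 ]
 [ 0.5415 -0.2507  0.022 ]
 [ 0.5147 -0.3601  0.022 ]
 [ 0.4594 -0.346   0.022 ]] [ 0.5007 -0.2979  0.022 ]
top R end [ 0.4898 -0.3431  0.16  ]
1 [ 0.5125 -0.2416  0.16  ] [[140.0537 114.5213]] [[572.5847  40.9272]]
-1 [ 0.4895 -0.3441  0.16  ] [[387.3053 163.7779]] [[607.8685 309.955 ]]
t 0.1 P [0.2419 0.4937 0.2308] az 63.88620827648589 tz [-0.0008 -0.001  -1.    ] f [-0.8549 -0.1367  0.4283] w 0.08554309190460668 0.0 q [ 51.5503  21.8378  74.379   -0.0002  83.8549 -12.3359]
turn z 0.8532252932403812
shift after turn [-0.2546  0.2424 -0.0592]
shift now [-0.35   -0.0325 -0.0593]
time_s: 1.35
position: [0.4791, 0.3494, 0.291]
tool_rot: [[-0.262, 0.965, -0.001], [0.965, 0.262, -0.0], [-0.0, -0.001, -1.0]]
ft_force: [0.8, 0.4, 0.1]
grip_width: 0.0852
gripper_force: 0.0
t 1.35 P [0.4791 0.3494 0.291 ] az 15.183641729953898 tz [-0.0007 -0.0002 -1.    ] f [0.8306 0.4187 0.0832] w 0.0851833561324441 0.0 q [24.6711 24.4913 60.243   0.0057 95.3076  9.488 ]
turn z 0.0032051528317539376
shift after turn [-0.0539  0.0507  0.105 ]
shift now [-0.054   0.0506  0.105 ]
```

```bash
python3 -m jog '[[0,0,0,-0.027,0.0253,0,100],[0,0,0,-0.027,0.0253,0,100],[0,0,0,0,0,0.035,100],[0,0,0,0,0,0,100],[0,0,0,0,0,0,100]]'
python3 - <<'E'
from h import *
plan([.542,.3105,.186],15)
a=snap("top");b=snap("side")
f=lambda im,x,y,w,h,s:cv2.resize(im["pixels"][y:y+h,x:x+w,::-1],(w*s,h*s),interpolation=cv2.INTER_CUBIC)
cv2.imwrite("pics/k1.png",cv2.hconcat([f(a,100,160,90,110,4),f(b,205,80,90,110,4)]))
E
```

```text
time_s: 1.98
position: [0.5408, 0.3121, 0.2575]
tool_rot: [[-0.262, 0.965, 0.001], [0.965, 0.262, 0.0], [0.0, 0.001, -1.0]]
ft_force: [-0.9, -0.4, -0.5]
grip_width: 0.0855
gripper_force: 0.0
t 1.975 P [0.5408 0.3121 0.2575] az 15.212290332765894 tz [ 0.0011  0.0004 -1.    ] f [-0.9201 -0.3746 -0.4755] w 0.08552638511632235 0.0 q [19.1415 28.6706 58.63    0.0017 92.6306  3.9293]
turn z 0.0037051652769191624
shift after turn [-0.0019  0.0007  0.0715]
shift now [-0.0019  0.0006  0.0715]
```

View pics/k1.png

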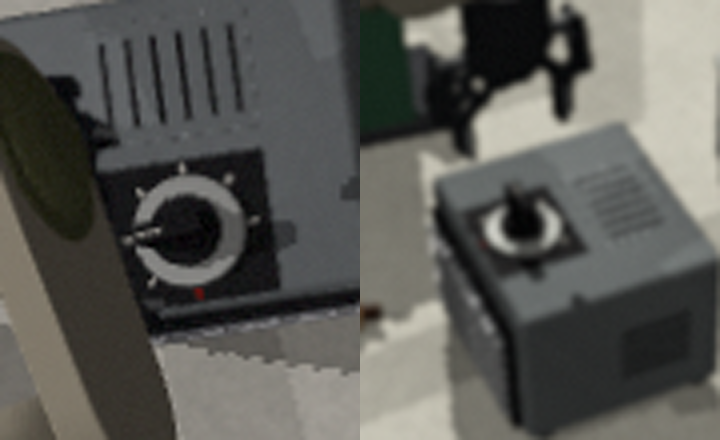

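Run:
```python
from h import *
import pickle
a,b=pickle.load(open("i0.pkl","rb"))
o=observe();P=o["position"];R=o["tool_rot"]
for s in(-.05,0,.05):
    Q=P+R@[0,s,-.013]
    print(s,(proj(a,Q)-[100,160])*4,(proj(b,Q)-[205,80])*4+[360,0])
```

```text
-0.05 [[149.30864737 313.94658113]] [[462.43067508 154.25506506]]
0 [[124.57617413 225.26123111]] [[513.26407523 133.11479018]]
0.05 [[100.2614972  137.14372457]] [[562.9450081  112.43107624]]
```

The side view shows the fingertips at (465,152) and (563,114), which matches the projection, so I can descend and grip.

```bash
python3 -m jog '[[0,0,0,-0.002,0.0006,0.035,100],[0,0,0,0,0,0.036,100],[0,0,0,0,0,0,0],[0,0,0,0,0,0,0],[0,0,0,0,0,0,0],[0,0,0,0,0,0,0],[0,0,0,0,0,0,0],[0,0,0,0,0,0,0]]' 30
python3 -c "
from h import *
plan([.542,.3105,.186],105)"
```

```text
time_s: 3.08
position: [0.5417, 0.3099, 0.1866]
tool_rot: [[-0.262, 0.965, 0.001], [0.965, 0.262, 0.0], [0.0, 0.001, -1.0]]
ft_force: [-4.3, -0.8, 5.8]
grip_width: 0.0134
gripper_force: 33.9
t 3.075 P [0.5417 0.3099 0.1866] az 15.189793116368547 tz [ 0.0007  0.0002 -1.    ] f [-4.2945 -0.7545  5.7508] w 0.013410883296134078 33.887112736701965 q [18.9252 31.1085 66.0374 -0.0018 82.8152  3.7356]
turn z -1.5674838120166448
shift after turn [-0.0004  0.0005  0.0006]
shift now [0.0005 0.0004 0.0006]
```

```bash
python3 -m jog '[[0,0,-0.16,0,0,0,0],[0,0,-0.16,0,0,0,0],[0,0,-0.16,0,0,0,0],[0,0,-0.16,0,0,0,0],[0,0,-0.16,0,0,0,0],[0,0,-0.16,0,0,0,0],[0,0,-0.16,0,0,0,0],[0,0,-0.16,0,0,0,0],[0,0,-0.08,0,0,0,0],[0,0,0,0,0,0,0]]'
python3 -c "
from h import *
plan([.542,.3105,.186],105);print(observe()['wrist_torque'])"
```

```text
time_s: 4.32
position: [0.5416, 0.3099, 0.1866]
tool_rot: [[-0.998, -0.055, 0.0], [-0.055, 0.998, 0.0], [-0.0, 0.0, -1.0]]
ft_force: [-3.9, -1.4, 6.6]
grip_width: 0.0136
gripper_force: 33.9
t 4.325 P [0.5416 0.3099 0.1866] az 93.1672130943546 tz [ 0.0004  0.0002 -1.    ] f [-3.8518 -1.404   6.6309] w 0.013568223567312231 33.897550106048584 q [ 18.9263  31.1053  66.0431   0.0024  82.8276 -74.2412]
turn z -0.20652109119038395
shift after turn [-0.0005  0.0004  0.0006]
shift now [-0.0004  0.0005  0.0006]
[-0.2539  0.7083  0.0877]
```

```bash
for i in 1; do python3 -m jog '[[0,0,-0.06,0,0,0,0],[0,0,0,0,0,0,0]]' >/dev/null; python3 -c "
from h import *
plan([.542,.3105,.186]);print(observe()['wrist_torque'])"; done
python3 -m jog '[[0,0,-0.05,0,0,0,0],[0,0,0,0,0,0,0]]' >/dev/null; python3 -c "
from h import *
plan([.542,.3105,.186]);print(observe()['wrist_torque'])"
```

```text
t 4.575 P [0.5416 0.3099 0.1866] az 96.58905637848072 tz [ 0.0003  0.0002 -1.    ] f [-4.5763 -2.5138  6.4153] w 0.012989815476523687 33.89365017414093 q [ 18.9257  31.1041  66.0438   0.0029  82.8315 -77.6637]
shift now [-0.0005  0.0005  0.0006]
[-0.1918  0.735   0.0335]
t 4.825 P [0.5416 0.3099 0.1866] az 99.35507138735578 tz [ 0.0002  0.0004 -1.    ] f [-4.5243 -1.4501  7.0766] w 0.013275145869184402 42.460697293281555 q [ 18.9151  31.1029  66.0429   0.0205  82.8354 -80.4425]
shift now [-0.0005  0.0005  0.0006]
[-0.1941  0.8619 -0.8462]
```

The reaction torque rose to −0.85 N m, so the knob is at its stop. I'll release and raise the arm.

```bash
python3 -m jog '[[0,0,0.03,0,0,0,0],[0,0,0,0,0,0,100],[0,0,0,0,0,0,100],[0,0,0,0,0,0,100],[0,0,0,0,0,0,100],[0,0,0,0,0,-0.035,100],[0,0,0,0,0,-0.05,100],[0,0,0,0,0,-0.05,100],[0,0,0,0,0,0,100]]'
python3 - <<'E'
from h import *
plan([.5403,.002,.22],-16.4)
a=snap("top")
f=lambda im,x,y,w,h,s:cv2.resize(im["pixels"][y:y+h,x:x+w,::-1],(w*s,h*s),interpolation=cv2.INTER_CUBIC)
cv2.imwrite("pics/k2.png",f(a,100,170,100,90,4))
E
```

```text
time_s: 5.95
position: [0.5427, 0.3103, 0.3246]
tool_rot: [[-0.991, -0.134, 0.008], [-0.134, 0.991, 0.003], [-0.008, 0.002, -1.0]]
ft_force: [-0.5, -0.3, -1.0]
grip_width: 0.0855
gripper_force: 0.0
t 5.95 P [0.5427 0.3103 0.3246] az 97.70251686576832 tz [ 0.0079  0.0027 -1.    ] f [-0.4761 -0.344  -0.9761] w 0.08545938505323276 0.0 q [ 18.9247  27.3872  50.1626   0.0006 101.972  -78.7773]
turn z 1.9914646041200177
shift after turn [-0.2964  0.0848  0.1046]
shift now [ 0.0445 -0.3053  0.1037]
```

View pics/k2.png

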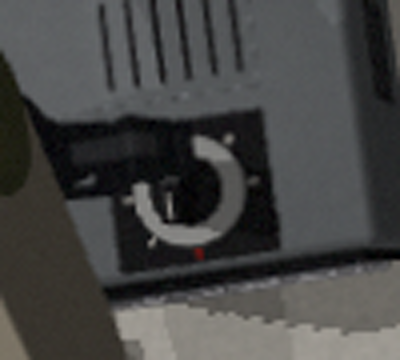

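```bash
python3 - <<'E'
from h import *
import pickle
a,b=pickle.load(open("i0.pkl","rb"))
C=np.array([.542,.3105,.209])
print((proj(a,C)-[100,170])*4)
for p in((170,218),(168,207),(167,197)):
    P=atz(a,(100+p[0]/4,170+p[1]/4),.209);print(P,np.degrees(np.arctan2(*(P-C)[1::-1]))%360)
E
python3 -m jog '[[0,0,0.166,0,0,0,100],[0,0,0.166,0,0,0,100],[0,0,0.166,0,0,0,100],[0,0,0.166,0,0,0,100],[0,0,0.166,0,0,0,100],[0,0,0.166,0,0,0,100],[0,0,0.166,0,0,0,100],[0,0,0.166,0,0,0,100],[0,0,0.166,0,0,0,100],[0,0,0.166,0,0,0,100]]' >/dev/null
python3 -m jog '[[0,0,0.166,0,0,0,100],[0,0,0.166,0,0,0,100],[0,0,0,-0.055,0.015,0,100],[0,0,0,-0.055,0.015,0,100],[0,0,0,-0.055,0.015,0,100],[0,0,0,-0.055,0.015,0,100],[0,0,0,-0.055,0.015,0,100],[0,0,0,-0.02,0.0095,0.05,100],[0,0,0,0,0,0.05,100],[0,0,0,0,0,0,100]]'
python3 -c "
from h import *
plan([.5403,.002,.17],-16.4)"
```

```text
[[165.84586753 187.35055811]]
[0.52414069 0.30819919 0.209     ] 187.3409521867446
[0.53055313 0.30932099 0.209     ] 185.88062890128057
[0.53637544 0.30986355 0.209     ] 186.45591188198784
time_s: 8.5
position: [0.5374, 0.0032, 0.2166]
tool_rot: [[0.284, 0.959, -0.009], [0.959, -0.284, 0.002], [-0.001, -0.01, -1.0]]
ft_force: [0.2, 0.3, 1.1]
grip_width: 0.0856
gripper_force: 0.0
t 8.5 P [0.5374 0.0032 0.2166] az -16.47841616891169 tz [-0.0094  0.002  -1.    ] f [0.2058 0.2877 1.1217] w 0.08555808041991869 0.0 q [-12.287   21.4316  77.4646  -0.0009  81.6519   4.1914]
turn z -0.001368620334309207
shift after turn [-0.0003  0.0031  0.0466]
shift now [-0.0003  0.0035  0.0465]
```

The knob mark sits at 186.5° against the tick at 186.7°, so the fan is off. Next I descend on the clip.

```bash
python3 -m jog '[[0,0,0,0,0.002,0.04,100],[0,0,0,0,0,0.04,100],[0,0,0,0,0,0.04,100],[0,0,0,0,0,0,100],[0,0,0,0,0,0,100]]'
python3 - <<'E'
from h import *
plan([.5403,.002,.093],-16.4)
a=snap("top");b=snap("side")
f=lambda im,x,y,w,h,s:cv2.resize(im["pixels"][y:y+h,x:x+w,::-1],(w*s,h*s),interpolation=cv2.INTER_CUBIC)
cv2.imwrite("pics/c1.png",cv2.hconcat([f(a,230,170,78,90,5),f(b,232,170,78,90,5)]))
E
```

```text
time_s: 9.12
position: [0.5427, 0.0025, 0.1026]
tool_rot: [[0.283, 0.959, 0.003], [0.959, -0.283, -0.001], [0.0, 0.003, -1.0]]
ft_force: [-0.6, 0.2, 1.2]
grip_width: 0.0855
gripper_force: 0.0
t 9.125 P [0.5427 0.0025 0.1026] az -16.411483394625236 tz [ 0.0034 -0.0008 -1.    ] f [-0.5893  0.2014  1.1876] w 0.08546858711203087 0.0 q [-12.2377  28.3835  86.8048  -0.0019  64.6112   4.1746]
turn z -0.00020042304551609084
shift after turn [-0.0012 -0.0022  0.0096]
shift now [-0.0012 -0.0022  0.0096]
```

View pics/c1.png

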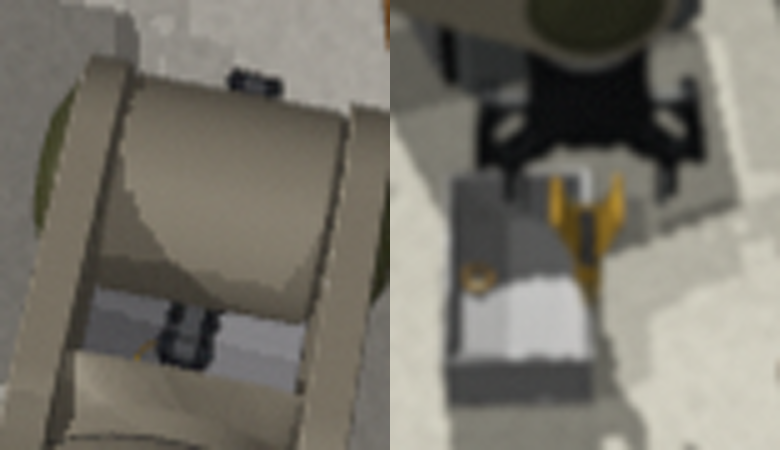

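The side view shows the fingertips at (510,195) and (665,195), and the tail tips between them at (557,180) and (618,180), so they are centred. I'll lower 10 mm and squeeze.

```bash
python3 -m jog '[[0,0,0,-0.001,-0.001,0.0095,100],[0,0,0,0,0,0,40],[0,0,0,0,0,0,40],[0,0,0,0,0,0,20],[0,0,0,0,0,0,0],[0,0,0,0,0,0,0],[0,0,0,0,0,0,0],[0,0,0,0,0,0,0]]' 30
python3 - <<'E'
from h import *
plan([.5403,.002,.093],-16.4)
b=snap("side");a=snap("top")
f=lambda im,x,y,w,h,s:cv2.resize(im["pixels"][y:y+h,x:x+w,::-1],(w*s,h*s),interpolation=cv2.INTER_CUBIC)
cv2.imwrite("pics/c2.png",f(b,232,180,78,80,7))
E
```

```text
time_s: 10.22
position: [0.5401, 0.0019, 0.0908]
tool_rot: [[0.283, 0.959, -0.0], [0.959, -0.283, 0.0], [0.0, -0.0, -1.0]]
ft_force: [0.1, -0.2, -0.6]
grip_width: 0.0187
gripper_force: 31.4
t 10.225 P [0.5401 0.0019 0.0908] az -16.442632939167844 tz [-0.  0. -1.] f [ 0.1416 -0.1518 -0.6207] w 0.01869260352522475 31.352182030677795 q [-12.3668  29.1186  87.8731   0.0001  63.0092   4.0758]
turn z -0.0007440851582813476
shift after turn [ 0.0002  0.0001 -0.0022]
shift now [ 0.0002  0.0001 -0.0022]
```

View pics/c2.png

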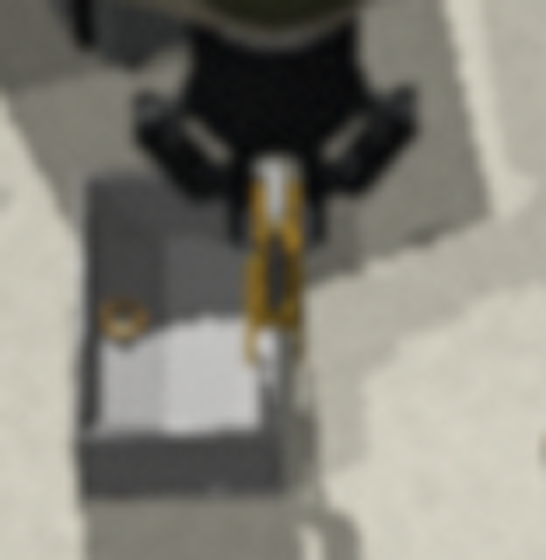

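The clip is squeezed open in the fingers, with the jaws spread either side of the wall at (255,350) and (295,350). I'll lift straight up, then carry it.

```bash
python3 -m jog '[[0,0,0,0,0,-0.015,0],[0,0,0,0,0,-0.03,0],[0,0,0,0,0,-0.04,0],[0,0,0,0,0,-0.04,0],[0,0,0,0,0,-0.045,0],[0,0,-0.07,0,0,0,0],[0,0,0,0,0,0,0]]'
python3 - <<'E'
from h import *
plan([.501,-.294,.26],-12.4)
E
```

```text
time_s: 11.2
position: [0.54, 0.0019, 0.2619]
tool_rot: [[0.216, 0.976, 0.001], [0.976, -0.216, -0.0], [-0.0, 0.001, -1.0]]
ft_force: [-0.4, -0.0, -0.4]
grip_width: 0.0189
gripper_force: 31.4
t 11.2 P [0.54   0.0019 0.2619] az -12.45991223879546 tz [ 0.0012 -0.0003 -1.    ] f [-0.3954 -0.0449 -0.4097] w 0.01889948161158695 31.399042010307312 q [-12.3646  19.6069  72.6452  -0.0026  87.675    0.0954]
turn z -0.00104566582922165
shift after turn [-0.2974  0.0255  0.0019]
shift now [-0.2973  0.0258  0.0019]
```

```bash
python3 -m jog '[[0,0,0,-0.025,0.002,0,0],[0,0,0,-0.045,0.004,0,0],[0,0,0,-0.05,0.005,0,0],[0,0,0,-0.05,0.004,0,0],[0,0,0,-0.05,0.004,0,0],[0,0,0,-0.045,0.004,0,0],[0,0,0,-0.032,0.0025,0,0],[0,0,0,0,0,0,0],[0,0,0,0,0,0,0]]'
python3 - <<'E'
from h import *
import pickle
plan([.501,-.294,.26],-12.4)
b=snap("side");a=snap("top");pickle.dump((a,b),open("i2.pkl","wb"))
f=lambda im,x,y,w,h,s:cv2.resize(im["pixels"][y:y+h,x:x+w,::-1],(w*s,h*s),interpolation=cv2.INTER_CUBIC)
A=f(a,350,180,80,80,5);B=f(b,260,220,80,120,5)
cv2.imwrite("pics/d1.png",cv2.hconcat([cv2.copyMakeBorder(A,0,200,0,0,cv2.BORDER_CONSTANT),B])[:600,:800])
E
```

```text
time_s: 12.32
position: [0.501, -0.293, 0.2607]
tool_rot: [[0.216, 0.976, -0.001], [0.976, -0.216, 0.001], [0.001, -0.001, -1.0]]
ft_force: [-0.6, 0.5, 0.4]
grip_width: 0.0189
gripper_force: 31.4
t 12.325 P [ 0.501  -0.293   0.2607] az -12.466119958128132 tz [-0.0005  0.0008 -1.    ] f [-0.5592  0.541   0.4248] w 0.018942109633979378 31.39965534210205 q [-42.0064  23.9223  66.0578   0.0129  90.071  -29.5402]
turn z -0.0011540109706165969
shift after turn [-0.001   0.0002  0.0007]
shift now [-0.001   0.0002  0.0007]
```

View pics/d1.png

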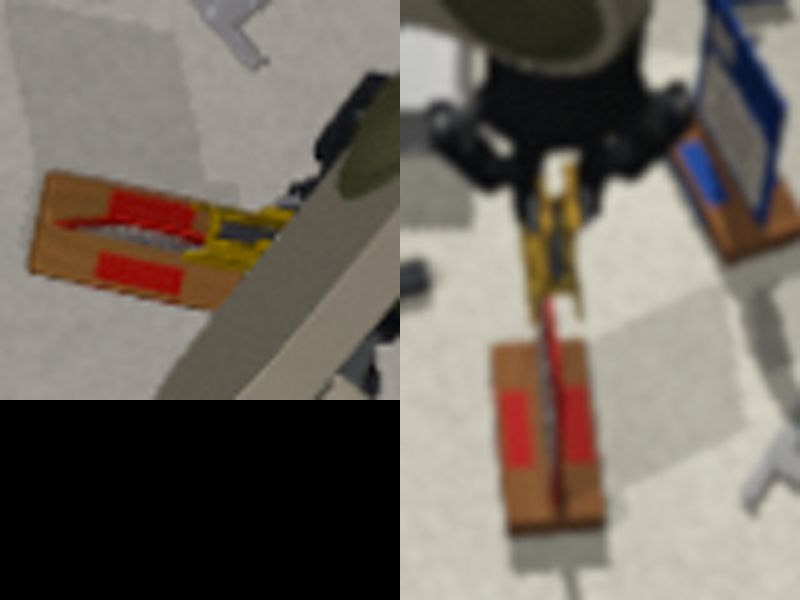

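The clip hangs straight and open above the card. In the side crop the near lip corners are at (537,322) and (577,318). I'll project a model to find the pivot's height below the TCP.

Run:
```python
from h import *
import pickle
np.set_printoptions(precision=1,suppress=True)
a,b=pickle.load(open("i2.pkl","rb"))
o=observe();P=o["position"];az=np.radians(-12.46)
X=np.array([np.cos(az),np.sin(az),0]);Y=np.array([-X[1],X[0],0]);Z=np.array([0,0,1])
for d in(.012,.018,.024):
    C=P-d*Z
    L=[C+s*.0125*X+t*.03*Y-.034*Z for s in(-1,1) for t in(-1,1)]
    T=[C+s*.0115*X+t*.02*Y+.045*Z for s in(-1,1) for t in(-1,1)]
    print(d,"lips",((proj(b,L)-[260,220])*5+[400,0]).tolist());print("  tails",((proj(b,T)-[260,220])*5+[400,0]).tolist())
    print("  top lips",((proj(a,L)-[350,180])*5).tolist()); print("  top piv",((proj(a,[C+.03*Y+.005*Z,C-.03*Y+.005*Z])-[350,180])*5).tolist())
m=np.array([.501,-.293,.16]);ax=np.radians(77.4);y=np.array([np.cos(ax),np.sin(ax),0])
print("card",((proj(b,[m+.0525*y,m-.0525*y])-[260,220])*5+[400,0]).tolist(),((proj(a,[m+.0525*y,m-.0525*y])-[350,180])*5).tolist())
```

```text
0.012 lips [[535.6599850985026, 307.48606814444514], [522.9375698044885, 209.65250403938597], [582.9118466921108, 303.304067609466], [568.6730910197986, 205.7187561391646]]
  tails [[537.9897992504641, 211.27035361749108], [528.9532884787886, 144.38221817499766], [583.6024801439368, 207.34639934729074], [573.5349779663329, 140.62266734729775]]
  top lips [[313.6238880102863, 277.97087818286127], [188.80405116060416, 253.57336543216107], [322.82139980054353, 225.25457268708692], [198.22265889448886, 200.73805611350124]]
  top piv [[219.38856019548268, 225.76363679349356], [349.48356202001264, 251.30215748612954]]
0.018 lips [[535.4696090306536, 313.13678936996723], [522.8019184182963, 215.49476550614315], [582.5341009735098, 308.9644483666774], [568.3615812069568, 211.5692541352621]]
  tails [[537.7798921147485, 217.5970789527301], [528.7847357794334, 150.8366769785853], [583.2025046009041, 213.68208096253113], [573.1846118088617, 147.08510869216383]]
  top lips [[309.07473796819687, 277.8415398067249], [185.0464281080292, 253.6010880061029], [318.2205438966892, 225.46800885371908], [
[... 219 characters left out ...]
46163], [582.1593856505754, 314.58022823039585], [568.052500169149, 217.37502862970786]]
  tails [[537.5717632070327, 223.87133962042185], [528.6175841667412, 157.23873220556243], [582.8059070225498, 219.96527665059688], [572.8371463118009, 153.49513340429823]]
  top lips [[304.5839404678412, 277.71378628575377], [181.33741151106392, 253.62840347592197], [313.67858606454206, 225.67863842003447], [190.64694881303097, 201.4790660275085]]
  top piv [[211.188656432505, 226.1988936864782], [339.5793177090374, 251.39479853068536]]
card [[539.1735106710831, 225.79118745965843], [561.3739963488376, 393.9461172947918]] [[116.99707030113359, 220.4558859166407], [323.0633663238899, 261.34859927773346]]
```

Pivot is about 25 mm below the TCP and laterally within 1 mm of the card, so I can descend 61 mm in gentle steps.

```bash
python3 -m jog '[[0,0,0,0,0,0.01,0],[0,0,0,0,0,0.013,0],[0,0,0,0,0,0.013,0],[0,0,0,0,0,0.01,0],[0,0,0,0,0,0.01,0],[0,0,0,0,0,0.005,0],[0,0,0,0,0,0,0],[0,0,0,0,0,0,0],[0,0,0,0,0,0,0]]'
python3 - <<'E'
from h import *
import pickle
plan([.501,-.294,.199],-12.4)
b=snap("side");a=snap("top");pickle.dump((a,b),open("i3.pkl","wb"))
f=lambda im,x,y,w,h,s:cv2.resize(im["pixels"][y:y+h,x:x+w,::-1],(w*s,h*s),interpolation=cv2.INTER_CUBIC)
A=f(a,350,200,60,60,6);B=f(b,270,240,50,85,7)
cv2.imwrite("pics/d2.png",cv2.hconcat([cv2.copyMakeBorder(A,0,595-360,0,0,cv2.BORDER_CONSTANT),B]))
E
```

```text
time_s: 13.55
position: [0.5012, -0.2938, 0.2002]
tool_rot: [[0.215, 0.977, 0.001], [0.977, -0.215, -0.001], [-0.0, 0.001, -1.0]]
ft_force: [0.1, 0.3, -0.5]
grip_width: 0.019
gripper_force: 31.4
t 13.55 P [ 0.5012 -0.2938  0.2002] az -12.43298733179858 tz [ 0.0006 -0.0005 -1.    ] f [ 0.1378  0.286  -0.4508] w 0.019044647659617466 31.399483680725098 q [-42.0455  26.2153  72.3782  -0.0003  81.3636 -29.6125]
turn z -0.0005757375513330447
shift after turn [-0.0003 -0.0001  0.0012]
shift now [-0.0003 -0.0001  0.0012]
```

View pics/d2.png

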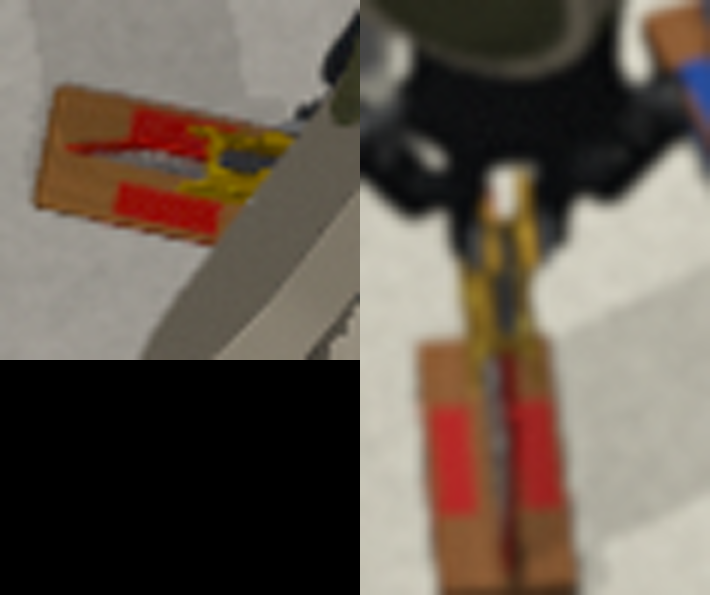

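The picture shows a jaw on each side of the card, with lip corners at about (475,385) and (543,385) and the card edge between them at (508,370). There is no contact force, so I'm handing in.

```bash
python3 -m jog '[[0,0,0,0,0,0.001,0],[0,0,0,0,0,0,0],[0,0,0,0,0,0,0],[0,0,0,0,0,0,0]]'; python3 -c "
from h import *
print(job.close_job())"
```

```text
time_s: 14.15
position: [0.5011, -0.2937, 0.1988]
tool_rot: [[0.215, 0.977, -0.0], [0.977, -0.215, 0.0], [-0.0, -0.0, -1.0]]
ft_force: [0.6, 0.9, 0.0]
grip_width: 0.0193
gripper_force: 31.4
the job is handed in; nothing more can be done
None
```

I turned the fan knob to its off stop and handed the job in with the yellow clip held open astride the middle of the red card, no contact force showing; the hand-in returned no verdict.

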